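Feel along the air valves of a plaster mould

TASK

Check the air valves of the plaster mould: with your shut fingertips follow the curved row from the red valve by the brass nipple to the blue one, staying low over the mould (within about 25 mm of its top), and lightly press each valve at least about halfway down in turn, letting each red one spring back. Finish while still holding the blue valve down. Do not shove the mould, pick anything up or disturb the dish and the other things around.

Things in the scene. Friction and masses are not known exactly. Their poses are not given: they have to be found in the camera images.
- mould: white plaster block, 270 (x) x 210 (y) x 70 mm high, rounded edges, about 5 kg, loose and level on the table at any yaw; origin: centre of its underside, z up. On its flat top five domed spring valves in a curve (arc of 100 mm radius, 45 mm between neighbours): shut fingertips press one at a time. A brass hose nipple sticks out of its -x end by the first valve
- valve1_top (a point): top of the dome of air valve 1 (red, first of the row, next to the brass hose nipple): 21 mm across, standing 11 mm above the mould's top at rest; this point goes down with it; z up
- valve1 (a joint): how far valve 1 is pressed down, m: 0 at rest, 0.008 fully down. Spring: starts to move at about 1 N, 4.5 N fully down, springs back when let go. Pressed counts from 0.003
- valve2_top (a point): top of the dome of air valve 2 (red, second): 21 mm across, standing 11 mm above the mould's top at rest; this point goes down with it; z up
- valve2 (a joint): how far valve 2 is pressed down, m: 0 at rest, 0.008 fully down. Spring: starts to move at about 1 N, 4.5 N fully down, springs back when let go. Pressed counts from 0.003
- valve3_top (a point): top of the dome of air valve 3 (red, third (middle)): 21 mm across, standing 11 mm above the mould's top at rest; this point goes down with it; z up
- valve3 (a joint): how far valve 3 is pressed down, m: 0 at rest, 0.008 fully down. Spring: starts to move at about 1 N, 4.5 N fully down, springs back when let go. Pressed counts from 0.003
- valve4_top (a point): top of the dome of air valve 4 (red, fourth): 21 mm across, standing 11 mm above the mould's top at rest; this point goes down with it; z up
- valve4 (a joint): how far valve 4 is pressed down, m: 0 at rest, 0.008 fully down. Spring: starts to move at about 1 N, 4.5 N fully down, springs back when let go. Pressed counts from 0.003
- valve5_top (a point): top of the dome of air valve 5 (blue, fifth and last): 21 mm across, standing 11 mm above the mould's top at rest; this point goes down with it; z up
- valve5 (a joint): how far valve 5 is pressed down, m: 0 at rest, 0.008 fully down. Spring: starts to move at about 1 N, 4.5 N fully down, springs back when let go. Pressed counts from 0.003
- gap1 (a point): point on the mould's top face (70 mm above the table) midway between valves 1 and 2
- gap2 (a point): point on the mould's top face (70 mm above the table) midway between valves 2 and 3
- gap3 (a point): point on the mould's top face (70 mm above the table) midway between valves 3 and 4
- gap4 (a point): point on the mould's top face (70 mm above the table) midway between valves 4 and 5
- dish: round clay dish (tan), 84 mm across, 24 mm high, loose on the mould inside the curve of valves; origin: centre of its underside. Bystander
- casting: tan ribbed clay slab, 190 x 100 x 17 mm, loose on the white ware board; origin: centre of underside. Bystander
- brush: hand brush with wooden handle lying on the table, loose. Bystander
- spatula: spatula with wooden handle lying on the table, loose. Bystander
- jar: white jar with blue lid, 60 mm across, 90 mm high, loose; origin: centre of underside. Bystander
- cup: white ceramic cup, 72 mm across, 80 mm high, loose; origin: centre of underside. Bystander
- collar: black rubber ring, 70 mm across, 25 mm high, loose on the table; origin: centre of underside. Bystander

How it is judged:
By the outcome, as a careful person would: the job done as asked, in the order asked, and still so for the second after the job is handed in, while the arm keeps its last pose, push and grip.
It also fails if it takes over 45 s, if anything falls off the work surface, if the arm or the gripper's body presses on something with over 40 N, if the wrist force passes 120 N, or if a joint passes its speed limit or range.

ROBOT

A 6-joint arm with a two-finger parallel gripper is mounted at the origin on the work surface. World frame = base frame: x ahead of the robot, y to its left, z up, the work surface at z = 0. Lengths are in m, angles in rad, forces in N, time in s.
With the tool pointing down it reaches from about 0.25 to 0.725 m from the base axis. Payload 4 kg.
Tool frame: the origin (TCP) lies between the finger pads, 19 mm behind the fingertips; this is the grasp point; z points along the fingers, y is the line along which they close (so a half turn about z gives the same grasp; the last joint's range is limited). The gripper opens to 85 mm and grips with 20 to 120 N. Pads are 22 mm wide; open, the fingers measure 114 mm over their backs; the gripper's body (76 mm by 85 mm) begins 54 mm behind the grasp point. The pads swing forward as they close: fully open they stand 13 mm farther back than shut.
Start: joints at [-1.234, 0.241, 0.005, 1.335, 0, 1.571], TCP at [0.165, -0.472, 0.25] pointing down, gripper open.
Joint ranges: [-2.72, 2.72], [-1.05, 1.87], [-1.09, 1.28], [-1.99, 2.15], [-1.42, 1.44], [-3.14, 3.14]. Speed limits (rad/s): [2.79, 2.79, 3.14, 3.14, 3.14, 3.14].

INTERFACE

Orientations are given as a unit quaternion [x, y, z, w].
In Python, from workcell import get_obs, camera, job_done, silhouettes gives the robot as it stands. The module is installed in compiled form; this text tells all that it offers.
- The arm moves only by the tool drive_tool, never from a script. Its argument "increments" is a list of rows, each a list of 3 entries, a list of its own where there are three numbers: the shift along the world's x, y, z in mm, then the turn, a rotation vector about the world's x, y, z in degrees, then the opening, from 0 (shut) to 1 (fully open). A call has 1 to 8 rows; each row shifts and turns the commanded pose from where the row before left it; what a row does not reach is not made up. A row lasts 1/12 s, in which the tool goes at most 41.7 mm and 7.16 degrees, less where a joint would pass 70% of its speed; a pose out of reach is approached as far as the arm can. A call is refused whole if a number of a shift passes 41.7 or a number of a turn 7.16, either way. A call with a gripper value outside its range is refused whole. The fingers move at their own pace and stop on an object; the grip force is fixed at half the most. Time passes only in rows, so rows that do not move let the fingers close. It gives the time, the measured TCP pose, the force, the opening and the grip force at its end, in the units of the state.
- get_obs(): the state, without advancing time (a new reading comes with each control period).
- camera(name): name is "scene" or "top" or "wrist"; returns a dict with "image" (480x640x3 uint8, red, green, blue), "K" (3x3 intrinsics, pixels), "view" (4x4, takes a point from world to camera coordinates). Camera axes: x right, y down, z forward; pixel columns grow to the right and rows downward; lengths in m; the calibration is good to about 2 mm. A picture is of the moment at which its call begins. There is no depth.
- job_done(): hands the job in; it is judged then, once.
Trained networks look in a picture, given as the dict that the camera call returned (one of the last four; its "shot" number tells which), for a name from the list of things; names that differ only in an ending like _2 or _b are one class to them, and where a whole thing is asked for, a point or a joint stands for the part that bears it (a point fixed in the world has none). Each returns a list of dicts, best first, with "conf" (0 to 1); they miss things now and then, are a little off and sometimes report something else, mostly with a low value. They report only what shows in the picture. A call takes as long as a camera call.
- silhouettes(query, picture): "region" (480x640 bool, what is visible of it) and "bbox" ([left, top, right, bottom] in pixels, round what is visible of it).
The state is a dict: "clock": time; "joint_pos": joint angles; "joint_vel": joint speeds; "tau": joint torques, N m; "eef_pos": TCP position; "tool_rot": TCP orientation; "ft_force": force on the tool from outside, world axes, zero at the start; "ft_torque": the same for the moment, N m; "grip_width": finger opening in m; "grasp_force": force on a finger pad.
Only numpy, scipy, OpenCV 4.12 (cv2) and the standard library are available. Lean on these libraries where they do the work, as an engineer would, in place of code of your own. Each camera call takes 0.05 s, during which the arm holds its last target. There are 200 camera calls.

## Working session

There is one attempt and no reset: what is moved stays moved. The work goes in short steps, Python scripts to look and compute and a tool call to move; the robot and the scene stay as the last step left them, time stands still between calls to the robot, and variables do not carry over. Pictures are saved under pics/ and viewed, at most 10 in all, crops included, and the job is handed in when it is done.

Besides the shell and the picture viewer there is one more tool, called as a command line: name --argument value ..., lists and objects as JSON in quotes. drive_tool: Moves the arm, as the interface text tells. Its arguments: {"type":"object","properties":{"increments":{"type":"array"}},"required":["increments"]}

```bash
mkdir -p pics
cat > h.py <<'E'
import numpy as np, cv2
from workcell import get_obs, camera, job_done, silhouettes
def ray(c,uv):
    V=np.array(c["view"]);R=V[:3,:3];t=V[:3,3]
    d=R.T@(np.linalg.inv(c["K"])@np.array([uv[0],uv[1],1.])); return -R.T@t,d
def atz(c,uv,z):
    o,d=ray(c,uv); return o+d*(z-o[2])/d[2]
def save(c,n): cv2.imwrite("pics/"+n,cv2.cvtColor(c["image"],cv2.COLOR_RGB2BGR))
def proj(c,p):
    V=np.array(c["view"]);q=np.array(c["K"])@(V[:3,:3]@np.array(p)+V[:3,3]);return q[:2]/q[2]
E
python3 - <<'E'
from h import *
o=get_obs();print(o["clock"],o["eef_pos"],o["tool_rot"],o["grip_width"],o["ft_force"])
for n in("top","scene"):
    c=camera(n);save(c,n+"0.png")
    for q in["valve1_top","valve5_top","mould","dish","jar","cup"]:
        for s in silhouettes(q,c)[:6]:
            ys,xs=np.nonzero(s["region"]);print(n,q,round(s["conf"],2),s["bbox"],xs.mean().round(1),ys.mean().round(1),len(xs),atz(c,(xs.mean(),ys.mean()),.077).round(3))
E
```

```text
0.0 [ 0.1650414  -0.47132194  0.24910802] [ 9.85852014e-01  1.67614699e-01 -1.78692815e-04 -1.04300217e-03] 0.08558929596502446 [ 0.08322054 -0.00157048  0.2187066 ]
top valve1_top 0.46 [305.3, 239.6, 312.5, 246.3] 309.2 242.4 56 [0.52  0.098 0.077]
top dish 0.66 [335.1, 204.4, 364.2, 245.8] 349.0 224.9 910 [0.563 0.002 0.077]
top jar 0.63 [441.5, 137.3, 471.0, 164.4] 456.2 151.4 589 [ 0.742 -0.26   0.077]
top cup 0.98 [224.3, 145.3, 258.1, 181.4] 241.5 161.3 768 [0.72  0.265 0.077]
scene valve1_top 0.58 [322.6, 223.8, 330.4, 228.1] 324.0 224.4 39 [0.518 0.097 0.077]
scene mould 0.97 [267.4, 201.3, 390.8, 323.0] 330.8 263.2 8246 [0.601 0.023 0.077]
scene mould 0.6 [334.5, 227.6, 344.9, 235.6] 340.2 231.4 58 [0.562 0.108 0.077]
scene dish 0.67 [293.3, 240.9, 327.5, 272.5] 311.7 255.3 831 [0.552 0.01  0.077]
scene jar 0.75 [285.4, 383.1, 311.8, 419.7] 297.9 400.3 843 [ 0.753 -0.273  0.077]
scene cup 0.82 [411.3, 212.1, 444.2, 248.6] 427.2 229.9 830 [0.725 0.252 0.077]
scene cup 0.3 [272.9, 203.9, 387.7, 327.2] 331.2 263.0 7911 [0.601 0.024 0.077]
```

Run:
```python
import cv2
a=cv2.imread("pics/top0.png")[110:310,200:480];b=cv2.imread("pics/scene0.png")[180:340,250:460]
cv2.imwrite("pics/a.png",cv2.resize(a,(784,560),interpolation=cv2.INTER_CUBIC));cv2.imwrite("pics/b.png",cv2.resize(b,(777,592),interpolation=cv2.INTER_CUBIC))
```

```text
(no output)
```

View pics/a.png

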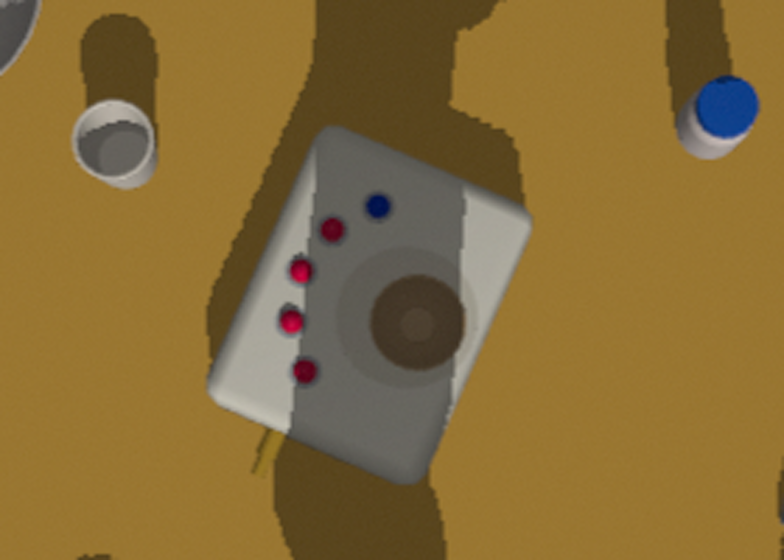

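View pics/b.png

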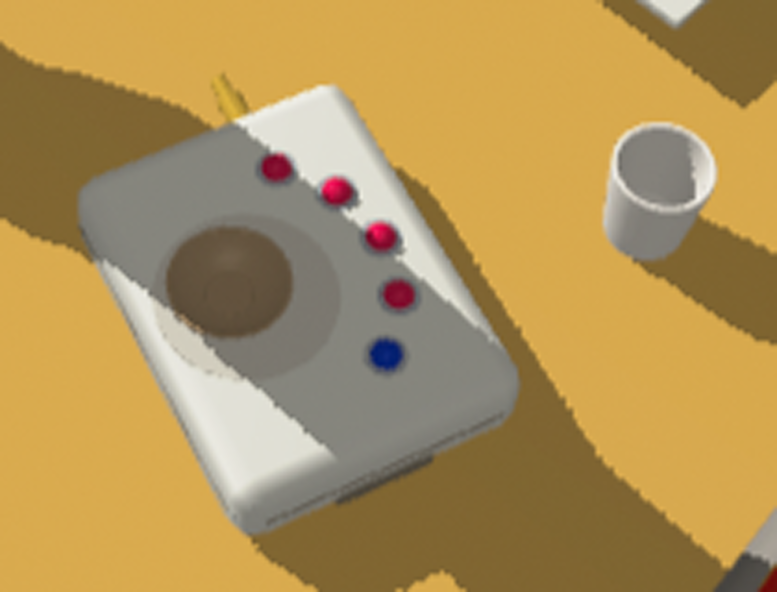

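The top view shows the red valves at crop (305,371), (291,321), (301,271) and (332,230), and the blue one at (377,206). The nipple is at (268,450), so valve 1 is the lowest one. I'll locate them precisely by colour in both views.

```bash
cat > loc.py <<'E'
from h import *
from scipy.optimize import least_squares
def blobs(c,box,blue):
    h=cv2.cvtColor(c["image"],cv2.COLOR_RGB2HSV);H,S,v=[h[...,i] for i in range(3)]
    m=(S>150)&(((H>110)&(H<130)) if blue else ((H>160)|(H<5)))
    k=np.zeros_like(m);k[box[1]:box[3],box[0]:box[2]]=1;m&=k
    n,_,st,ce=cv2.connectedComponentsWithStats(m.astype(np.uint8))
    return [(ce[i],st[i,4]) for i in range(1,n) if st[i,4]>12]
def model(p):
    s=2*np.arcsin(.225);a=s*(np.arange(5)-2)
    # arc centre p0,p1; direction of valve3 p2; 1->5 clockwise
    th=p[2]-a
    return np.c_[p[0]+.1*np.cos(th),p[1]+.1*np.sin(th),np.full(5,.0765)]
E
python3 - <<'E'
from loc import *
P=[]
for n,box in(("top",(290,170,350,260)),("scene",(310,210,375,290))):
    c=camera(n);r=blobs(c,box,0);b=blobs(c,box,1)
    r=sorted([x for x in r],key=lambda x:(-1 if n=="top" else 1)*x[0][1])
    print(n,[(x[0].round(1).tolist(),int(x[1])) for x in r+b])
    P.append((c,[x[0] for x in r+b]))
    for u in P[-1][1]: print(atz(c,u,.0765).round(4))
def res(p,S): return np.concatenate([(proj(c,m)-u) for c,uv in S for m,u in zip(model(p),uv)])
for S in(P,P[:1],P[1:]):
    f=least_squares(res,[.56,.02,1.5],args=(S,));print(f.x,np.abs(f.fun).max());print(model(f.x).round(4))
E
```

```text
top [([308.4, 242.2], 48), ([303.6, 224.5], 50), ([307.1, 206.4], 48), ([318.2, 191.6], 48), ([334.5, 183.3], 48)]
[0.5208 0.1002 0.0765]
[0.5638 0.1119 0.0765]
[0.608  0.1036 0.0765]
[0.6443 0.0765 0.0765]
[0.6646 0.037  0.0765]
scene [([324.3, 224.8], 41), ([340.6, 231.3], 43), ([352.3, 243.5], 43), ([357.3, 259.2], 47), ([353.9, 275.4], 50)]
[0.5189 0.0971 0.0765]
[0.562  0.1087 0.0765]
[0.606  0.0999 0.0765]
[0.6422 0.0733 0.0765]
[0.6628 0.0333 0.0765]
[0.56670153 0.01057719 1.15462144] 0.8854841810643848
[[0.5195 0.0987 0.0765]
 [0.5629 0.1105 0.0765]
 [0.6071 0.102  0.0765]
 [0.6431 0.0751 0.0765]
 [0.6637 0.035  0.0765]]
[0.56786708 0.01209155 1.15631958] 0.13447231957570693
[[0.5205 0.1002 0.0765]
 [0.5639 0.112  0.0765]
 [0.6081 0.1036 0.0765]
 [0.6442 0.0767 0.0765]
 [0.6648 0.0367 0.0765]]
[0.56577402 0.00877731 1.15413506] 0.1473923936329129
[[0.5186 0.097  0.0765]
 [0.5621 0.1087 0.0765]
 [0.6062 0.1002 0.0765]
 [0.6422 0.0732 0.0765]
 [0.6628 0.0332 0.0765]]
```

drive_tool --increments '[[[20,32,0],[0,0,4],0],[[20,32,0],[0,0,4],0],[[20,32,0],[0,0,4],0],[[20,32,0],[0,0,4],0],[[20,32,0],[0,0,4],0],[[20,32,0],[0,0,4],0],[[20,32,0],[0,0,4],0],[[20,32,0],[0,0,4],0]]'

```text
clock: 1.47
eef_pos: [0.3258, -0.2143, 0.2503]
tool_rot: [0.901, 0.434, 0.0, 0.0]
ft_force: [1.6, 0.2, -0.9]
grip_width: 0.0
grasp_force: 0.0
```

drive_tool --increments '[[[20,32,0],[0,0,4],0],[[20,32,0],[0,0,4],0],[[20,32,0],[0,0,4],0],[[20,32,0],[0,0,4],0],[[20,32,0],[0,0,4],0],[[20,32,0],[0,0,4],0],[[20,32,0],[0,0,4],0],[[20,32,0],[0,0,4],0]]'

```text
clock: 2.13
eef_pos: [0.4859, 0.042, 0.2502]
tool_rot: [0.746, 0.666, 0.0, 0.0]
ft_force: [1.4, -0.3, -0.3]
grip_width: -0.0
grasp_force: 0.0
```

drive_tool --increments '[[[17,28,0],[0,0,0],0],[[17,28,0],[0,0,0],0],[[0,0,-35],[0,0,0],0],[[0,0,-35],[0,0,0],0],[[0,0,-35],[0,0,0],0],[[0,0,-15],[0,0,0],0],[[0,0,0],[0,0,0],0],[[0,0,0],[0,0,0],0]]'

```text
clock: 2.8
eef_pos: [0.5187, 0.096, 0.1294]
tool_rot: [0.747, 0.665, -0.001, -0.001]
ft_force: [0.7, -0.8, 0.6]
grip_width: 0.0002
grasp_force: 0.0
```

Run:
```python
from h import *
o=get_obs();print(o["clock"],o["eef_pos"],o["ft_force"])
a=camera("scene");b=camera("wrist");
p=cv2.resize(a["image"][170:330,250:450],(750,600));q=cv2.resize(b["image"],(800,600))
for n,i in(("s1",p),("w1",q)): cv2.imwrite(f"pics/{n}.png",i[...,::-1])
```

```text
2.8 [0.51869056 0.09604571 0.12944865] [ 0.73579071 -0.83919959  0.6023346 ]
```

View pics/s1.png

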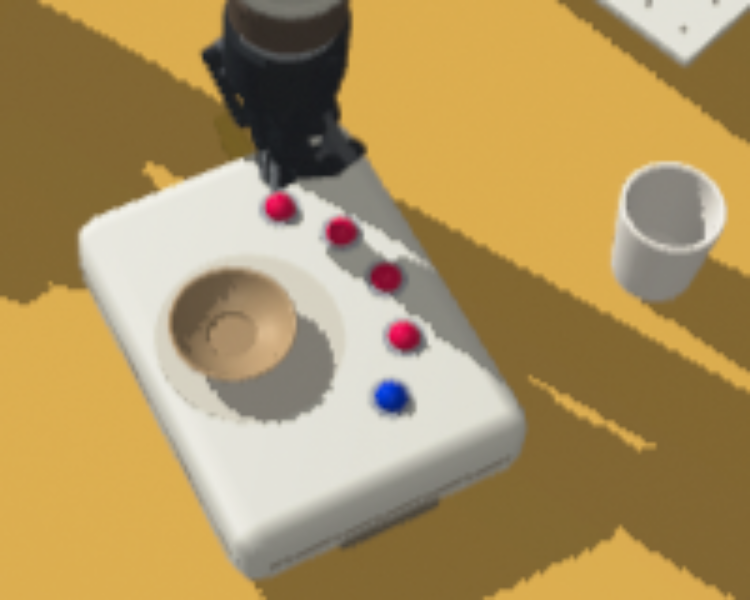

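View pics/w1.png

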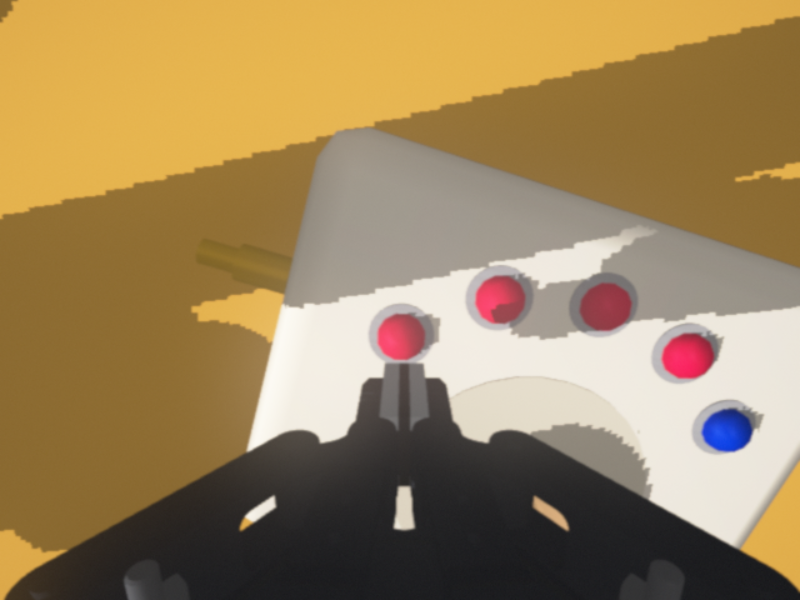

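The views show the shut fingertips just above valve 1 (wrist view about (400,335)), with the whole row visible and the nipple at left. I'll cross-check the valve positions with the wrist camera.

Run:
```python
from loc import *
c=camera("wrist")
r=sorted(blobs(c,(240,180,640,400),0),key=lambda x:x[0][0]);b=blobs(c,(240,180,640,400),1)
L=[x for x in r+b if x[1]>100]
print([(x[0].round().tolist(),int(x[1])) for x in L])
for x in L: print(atz(c,x[0],.0765).round(4))
f=least_squares(lambda p:np.concatenate([proj(c,m)-u[0] for m,u in zip(model(p),L)]),[.56,.02,1.15]);print(f.x,np.abs(f.fun).max());print(model(f.x).round(4))
print(get_obs()["eef_pos"])
```

```text
[([315.0, 271.0], 693), ([393.0, 237.0], 682), ([487.0, 243.0], 638), ([547.0, 284.0], 1095), ([579.0, 344.0], 980)]
[0.5168 0.0992 0.0765]
[0.5597 0.1135 0.0765]
[0.6085 0.1043 0.0765]
[0.6413 0.0769 0.0765]
[0.6617 0.0372 0.0765]
[0.56535017 0.01248641 1.15829553] 5.885463266554552
[[0.5178 0.1005 0.0765]
 [0.5612 0.1124 0.0765]
 [0.6054 0.1041 0.0765]
 [0.6415 0.0772 0.0765]
 [0.6622 0.0373 0.0765]]
[0.5208562  0.09630829 0.13211381]
```

drive_tool --increments '[[[0,3,-20],[0,0,0],0],[[0,0,-8],[0,0,0],0],[[0,0,-3],[0,0,0],0],[[0,0,-3],[0,0,0],0],[[0,0,0],[0,0,0],0],[[0,0,0],[0,0,0],0]]'

```text
clock: 3.45
eef_pos: [0.5194, 0.099, 0.0967]
tool_rot: [0.747, 0.665, 0.0, 0.0]
ft_force: [-1.3, -0.5, 3.0]
grip_width: 0.0001
grasp_force: 1.0
```

Run:
```python
from h import *
a=camera("scene");b=camera("wrist");o=get_obs();print(o["eef_pos"],o["ft_force"])
p=cv2.resize(b["image"][180:360,240:480],(800,600))
cv2.imwrite("pics/w2.png",p[...,::-1])
```

```text
[0.51942988 0.09905408 0.0966968 ] [-1.11070936  1.1845463   1.67906822]
```

View pics/w2.png

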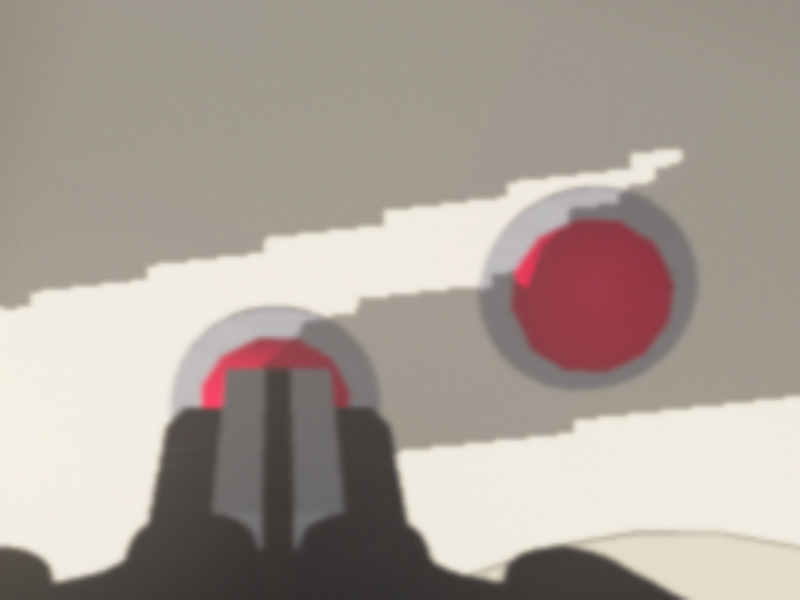

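The tips sit centred on valve 1's dome at (275,370) and have started to press it. I'll go 2 mm deeper and average the force readings.

drive_tool --increments '[[[0,0,-2],[0,0,0],0],[[0,0,0],[0,0,0],0],[[0,0,0],[0,0,0],0]]'

```text
clock: 3.8
eef_pos: [0.5197, 0.0991, 0.0943]
tool_rot: [0.747, 0.665, 0.0, 0.0]
ft_force: [-0.4, -0.9, 3.4]
grip_width: 0.0001
grasp_force: 1.6
```

```bash
cat > f.py <<'E'
from h import *
F=[];Z=[]
for i in range(12):
    camera("wrist");o=get_obs();F.append(o["ft_force"]);Z.append(o["eef_pos"])
print(o["clock"],np.mean(Z,0).round(4),np.mean(F,0).round(2),np.std(F,0).round(2))
E
python3 f.py
```

```text
4.4 [0.5196 0.0991 0.0942] [ 0.15 -0.23  3.25] [0.57 0.34 0.63]
```

Valve 1 is about 5.5 mm down by both force and height. On to valves 2 and 3, with the tips at 87 mm while crossing.

drive_tool --increments '[[[0,0,12],[0,0,0],0],[[0,0,0],[0,0,0],0],[[21.5,6,0],[0,0,0],0],[[21.5,6,0],[0,0,0],0],[[0,0,0],[0,0,0],0],[[0,0,-6],[0,0,0],0],[[0,0,-3],[0,0,0],0],[[0,0,-3],[0,0,0],0]]'

```text
clock: 5.07
eef_pos: [0.5615, 0.111, 0.0933]
tool_rot: [0.747, 0.665, -0.0, -0.0]
ft_force: [0.1, 0.2, 3.2]
grip_width: -0.0002
grasp_force: 1.8
```

```bash
python3 f.py
```

```text
5.6667 [0.5616 0.111  0.094 ] [-1.04  0.15  3.16] [0.95 0.49 0.42]
```

drive_tool --increments '[[[0,0,12],[0,0,0],0],[[0,0,0],[0,0,0],0],[[22,-4,0],[0,0,0],0],[[22.5,-4,0],[0,0,0],0],[[0,0,0],[0,0,0],0],[[0,0,-6],[0,0,0],0],[[0,0,-3],[0,0,0],0],[[0,0,-3],[0,0,0],0]]'

```text
clock: 6.33
eef_pos: [0.6064, 0.103, 0.0935]
tool_rot: [0.747, 0.665, -0.0, 0.0]
ft_force: [0.9, 0.2, 2.9]
grip_width: -0.0003
grasp_force: 1.8
```

```bash
python3 f.py
```

```text
6.9333 [0.6063 0.103  0.0941] [-0.06 -0.91  3.08] [0.55 0.57 0.37]
```

drive_tool --increments '[[[0,0,12],[0,0,0],0],[[0,0,0],[0,0,0],0],[[18,-13.5,0],[0,0,0],0],[[18,-13.5,0],[0,0,0],0],[[0,0,0],[0,0,0],0],[[0,0,-6],[0,0,0],0],[[0,0,-3],[0,0,0],0],[[0,0,-3],[0,0,0],0]]'

```text
clock: 7.6
eef_pos: [0.6423, 0.0763, 0.0934]
tool_rot: [0.747, 0.665, -0.0, 0.0]
ft_force: [1.1, -1.7, 3.9]
grip_width: 0.0002
grasp_force: 1.8
```

```bash
python3 f.py
```

```text
8.2 [0.6423 0.0763 0.0941] [-0.57 -1.06  3.18] [1.01 0.59 0.52]
```

drive_tool --increments '[[[0,0,12],[0,0,0],0],[[0,0,0],[0,0,0],0],[[10.5,-20,0],[0,0,0],0],[[10.5,-20,0],[0,0,0],0],[[0,0,0],[0,0,0],0],[[0,0,-6],[0,0,0],0],[[0,0,-3],[0,0,0],0],[[0,0,-3],[0,0,0],0]]'

```text
clock: 8.87
eef_pos: [0.6636, 0.0363, 0.0934]
tool_rot: [0.747, 0.665, -0.0, 0.0]
ft_force: [0.8, -2.2, 3.6]
grip_width: -0.0
grasp_force: 1.8
```

```bash
python3 f.py
python3 - <<'E'
from h import *
a=camera("scene");b=camera("wrist")
p=np.hstack([cv2.resize(a["image"][170:330,250:450],(400,320)),cv2.resize(b["image"],(400,320))])
cv2.imwrite("pics/e.png",p[...,::-1])
E
```

```text
9.4667 [0.6636 0.0363 0.0941] [-0.25 -1.73  3.45] [0.51 0.52 0.33]
```

View pics/e.png

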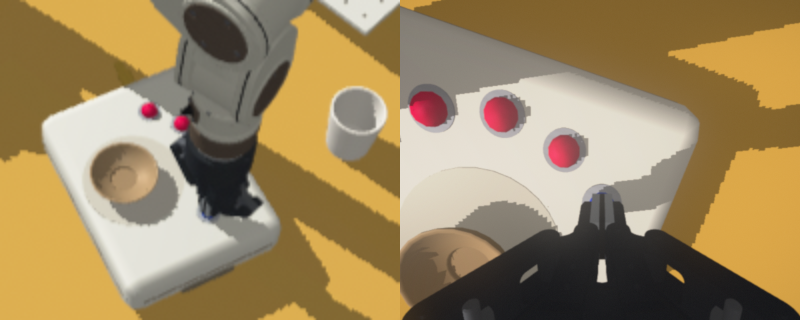

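The tips hold the blue valve down (wrist view (602,195)) with about 3.4 N, the red valves are back up, and the mould and dish have not moved.

```bash
python3 -c "
from workcell import job_done;print(job_done())"
```

```text
the job is handed in; nothing more can be done
None
```

I pressed all five valves in order, each to an estimated 5–6 mm of 8 mm, then handed the job in with the blue one still held down at about 3.4 N; the last pictures show the mould and dish unmoved.

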